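Weigh the jar from behind the bottles

ROBOT

A 7-joint arm with a two-finger parallel gripper is mounted at the origin on the work surface. World frame = base frame: x ahead of the robot, y to its left, z up, the work surface at z = 0. Lengths are in m, angles in rad, forces in N, time in s.
With the tool pointing down it reaches from about 0.425 to 0.875 m from the base axis. Payload 8.4 kg.
Tool frame: the origin (TCP) lies at the very end of the fingers, on their centre line; the grasp point (between the pads) lies arm.grip_point_offset behind it (arm.grip_point_offset is the distance from the TCP to the grasp point, in m); z points along the fingers, y is the line along which they close (so a half turn about z gives the same grasp; the last joint's range is limited). The gripper opens to 85 mm and grips with 20 to 120 N. Pads are 22 mm wide; open, the fingers measure 114 mm over their backs; the gripper's body (76 mm by 85 mm) begins 54 mm behind the grasp point. The pads swing forward as they close: fully open they stand 13 mm farther back than shut.
Start: joints at [-1.212, 0.333, 0.04, 1.465, -0.013, 1.343, -0.059], TCP at [0.287, 0.583, 0.231] pointing down, gripper open.
Joint ranges: [-2.58, 2.58], [-0.38, 2.09], [-1.3, 1.39], [0.25, 2.4], [-1.5, 4.64], [0.08, 2.09], [-2.65, 2.65]. Speed limits (rad/s): [2.22, 2.22, 2.79, 2.79, 3.14, 3.14, 3.14].

INTERFACE

Orientations are given as a unit quaternion [x, y, z, w].
In Python, from plant import arm, camera, calibration, job, silhouettes, mark_of gives the robot as it stands.
- The arm moves only by the tool step_arm, never from a script. Its argument "targets" is one flat list of numbers, 7 for each row, row after row: the turn, a rotation vector about the world's x, y, z scaled (see below), then the shift along the world's x, y, z scaled (see below), then the closure, from -1 (fully open) to 1 (shut). In form: [rx, ry, rz, tx, ty, tz, grip, rx, ry, rz, tx, ty, tz, grip, ...]. A call has exactly 8 rows; each row shifts and turns the commanded pose from where the row before left it; what a row does not reach is not made up. The controller multiplies each number of a shift by 5 cm and each number of a turn by 1.5 rad. A row lasts 1/10 s, in which the tool goes at most 50 mm and 8.59 degrees, less where a joint would pass 70% of its speed; a pose out of reach is approached as far as the arm can. A call with a number of a shift or a turn outside -1 to 1 is refused whole. A call with a gripper value outside its range is refused whole. The fingers move at their own pace and stop on an object; "squeeze" is the grip in N (left out, the last holds). Time passes only in rows, so rows that do not move let the fingers close, or fill a call up. It gives the time, the measured TCP pose, the force, the opening and the grip force at its end, in the units of the state.
- arm.read_state(): the state, without advancing time (a new reading comes with each control period).
- camera(name): name is "scene" or "side" or "wrist"; returns the picture (420x560x3 uint8, red, green, blue); there is no depth.
- calibration(name): a dict with "camera_matrix" (3x3 intrinsics, pixels), "R" (3x3) and "t" (3): a world point X has camera coordinates R X + t. Camera axes: x right, y down, z forward; pixel columns grow to the right and rows downward; lengths in m; the calibration is good to about 2 mm. The wrist camera is an equidistant fisheye: a pixel r from the principal point sees the ray r / f radians off the axis. A picture is of the moment at which its call begins: read the wrist's pose just before it. calibration takes no time and is no camera call; for the wrist camera it gives the pose at the moment of the call.
- job.finish_job(): hands the job in; it is judged then, once.
Trained networks look in the newest picture that a camera, given by its name, has taken for a name from the list of things; names that differ only in an ending like _2 or _b are one class to them, and where a whole thing is asked for, a point or a joint stands for the part that bears it (a point fixed in the world has none). Each returns a list of dicts, best first, with "confidence" (0 to 1); they miss things now and then, are a little off and sometimes report something else, mostly with a low value. They report only what shows in the picture. A call takes as long as a camera call. They do not tell look-alikes from the thing itself.
- silhouettes(label, camera): "mask" (420x560 bool, what is visible of it) and "extent" ([left, top, width, height] in pixels, round what is visible of it).
- mark_of(label, camera): "xy" ([column, row] in pixels: a listed point, or the origin of a listed thing).
The state is a dict: "time": time; "joints": joint angles; "joint_velocities": joint speeds; "tau": joint torques, N m; "ee_pos": TCP position; "tcp_rot": TCP orientation; "contact_force": force on the tool from outside, world axes, zero at the start; "moment": the same for the moment, N m; "opening": finger opening in m; "grasp_force": force on a finger pad.
Only numpy, scipy, OpenCV 4.12 (cv2) and the standard library are available. Lean on these libraries where they do the work, as an engineer would, in place of code of your own. Each camera call takes 0.05 s, during which the arm holds its last target. There are 200 camera calls.

TASK

Weigh the small sample jar that stands hemmed in behind the three tall containers in the white storage tray. First lift all three tall containers out and stand them in the steel side tray, then set the jar gently on the middle of the balance pan and leave it there, and finally stand each tall container back in the storage tray exactly where it stood at the start. Keep everything upright, and leave the beaker, the mortar and the spatula alone.

Things in the scene. Friction and masses are not known exactly. Their poses are not given: they have to be found in the camera images.
- storage_tray: Fixed white plastic tray, green strips on its short sides, outer 182 x 212 x 24 mm (x, y, z), walls 6 mm, inner floor 6 mm above the origin (centre of the underside; z up). Flat grey 58 mm discs on the floor mark the places, to about 5 mm, in the tray frame (x, y): jar (20, 0) mm; tall containers, in any order, (-42, 0), (20, 62), (20, -62) mm.
- side_tray: Fixed, empty open tray of dark steel, outer 162 x 222 x 18 mm (x, y, z), walls and floor 6 mm thick: inner floor at 6 mm above the origin, inside 150 x 210 mm. Origin: centre of the underside; z up.
- balance: Fixed laboratory balance: grey housing 210 x 170 mm (x, y), its top at 56 mm, with a rigid round aluminium pan, 120 mm in diameter, flat top 74 mm above the origin. Origin: on the table, straight below the pan centre; z up. The housing reaches 125 mm to -x (display side) and 85 mm to +x.
- sample_jar: Low round sample jar, glass with a white screw lid, 46 to 47 mm in diameter, 44 mm high, about 0.11 kg. Origin: centre of its underside. Can be gripped across its diameter from above once the tall containers are gone. Loose.
- round_bottle: Round amber glass bottle with a paper label band, 52 mm in diameter up to 94 mm, narrow neck, white round cap 30 mm in diameter from 109 mm to the top at 135 mm; about 0.26 kg. The cap is fast: grip it from above at about 122 mm. Origin: centre of its underside. Loose, stands upright in the storage tray at the start.
- square_bottle: Square white plastic bottle, 48 x 48 mm up to 94 mm, narrow neck, white round cap 30 mm in diameter from 109 mm to the top at 135 mm; about 0.22 kg. The cap is fast: grip it from above at about 122 mm. Origin: centre of its underside. Loose, stands upright in the storage tray at the start.
- canister: Round bright steel canister, 56 mm in diameter (lid 58 mm) up to 98 mm, with a black round knob, 24 mm in diameter from 109 mm to the top at 135 mm, on a thin stem; about 0.30 kg. The knob is fast: grip it from above at about 122 mm. Origin: centre of its underside. Loose, stands upright in the storage tray at the start.
- beaker: Bystander: empty glass beaker, 68 mm in diameter, 85 mm high, loose. Origin: centre of its underside. Not to be moved.
- mortar: Bystander: white ceramic mortar bowl, 84 mm in diameter at the rim, 45 mm high, loose. Origin: centre of its underside. Not to be moved.
- spatula: Bystander: spatula 180 mm long with a black handle, lying flat beyond the trays, loose. Its x axis runs along it, from handle to blade. Not to be moved.
Mind the look-alikes: they are no part of the job. What is shaped like the square_bottle but blue or yellow is not meant.

How it is judged:
By the outcome, as a careful person would: the job done as asked, in the order asked, and still so for the second after the job is handed in, with the robot touching nothing.
It also fails if it takes over 144 s, if anything falls off the work surface, if the arm or the gripper's body presses on something with over 40 N, if the wrist force passes 120 N, or if a joint passes its speed limit or range.

## Working session

There is one attempt and no reset: what is moved stays moved. The work goes in short steps, Python scripts to look and compute and a tool call to move; the robot and the scene stay as the last step left them, time stands still between calls to the robot, and variables do not carry over. Pictures are saved under pics/ and viewed, at most 14 in all, crops included, and the job is handed in when it is done.

Besides the shell and the picture viewer there is one more tool, called after "Request:" as name(argument=value, ...) on one line, values as JSON. step_arm: Moves the arm, as the interface text tells. Shifts and turns lie within -1 to 1; 1 stands for 5 cm of shift or 1.5 rad of turn. Its arguments: {"type":"object","properties":{"targets":{"type":"array"},"squeeze":{"type":"number"}},"required":["targets"]}

```bash
mkdir -p pics
python3 - <<'E'
from plant import *
import cv2
print(arm.read_state(), arm.grip_point_offset)
for n in ("scene","side"):
    im=camera(n); cv2.imwrite(f"pics/{n}0.png",im[:,:,::-1])
    c=calibration(n); print(n,c)
    for l in "storage_tray side_tray balance sample_jar round_bottle square_bottle canister beaker mortar spatula".split():
        print(l,[(d["xy"],round(d["confidence"],2)) for d in mark_of(l,n)])
E
```

```text
{'time': 0.0, 'joints': array([-1.21218442,  0.33390869,  0.03986001,  1.46629413, -0.01341723,
        1.34330129, -0.05851391]), 'joint_velocities': array([ 1.61251047e-03, -4.62791937e-04,  9.78558267e-06,  8.08066662e-05,
        4.15317421e-04, -1.22316574e-03, -5.91518244e-05]), 'tau': array([ 4.22451685e-04, -6.58562422e+01,  1.36577189e+00, -4.05557942e+01,
        1.67450536e-02,  1.27872892e-02,  1.41947680e-05]), 'ee_pos': array([0.28709758, 0.58263734, 0.23041132]), 'tcp_rot': array([ 2.26922937e-01,  9.73912370e-01, -8.10376880e-04, -1.42459960e-04]), 'contact_force': array([-0.85018637,  0.0257158 ,  0.55580326]), 'moment': array([ 0.04099108,  0.01940226, -0.00576941]), 'grasp_force': 0.0, 'opening': 0.08530889923296217} 0.0187
scene {'camera_matrix': array([[392.45779688,   0.        , 275.8813315 ],
       [  0.        , 392.45779688, 206.80724821],
       [  0.        ,   0.        ,   1.        ]]), 'R': array([[ 0.74801397,  0.66332887,  0.02167732],
       [ 0.43362109, -0.46373156, -0.77260973],
       [-0.50244188,  0.58732261, -0.63451107]]), 't': array([-0.37
[... 676 characters left out ...]
 0.        ,   1.        ]]), 'R': array([[ 0.73057662, -0.68248529,  0.02171705],
       [-0.3617508 , -0.41382432, -0.83539559],
       [ 0.57913224,  0.60246433, -0.54921997]]), 't': array([-0.39920369,  0.23836872,  0.68977681])}
storage_tray [([373.7, 325.9], 0.61), ([293.8, 226.6], 0.3)]
side_tray [([294.0, 227.8], 0.72)]
balance [([188.7, 183.4], 0.74), ([360.4, 335.3], 0.51)]
sample_jar [([385.8, 316.2], 0.7)]
round_bottle [([413.3, 338.6], 0.83)]
square_bottle [([263.2, 355.7], 0.8), ([248.9, 285.9], 0.74), ([353.9, 295.7], 0.69)]
canister [([355.5, 335.2], 0.98), ([371.7, 326.3], 0.42)]
beaker [([279.3, 170.2], 0.89)]
mortar [([415.0, 240.3], 0.59)]
spatula [([352.1, 199.2], 0.62)]
```

View pics/scene0.png

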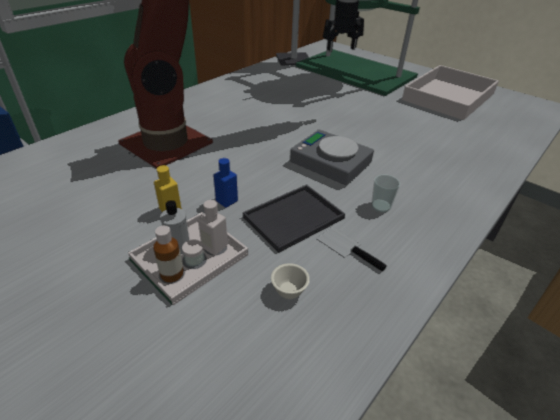

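View pics/side0.png

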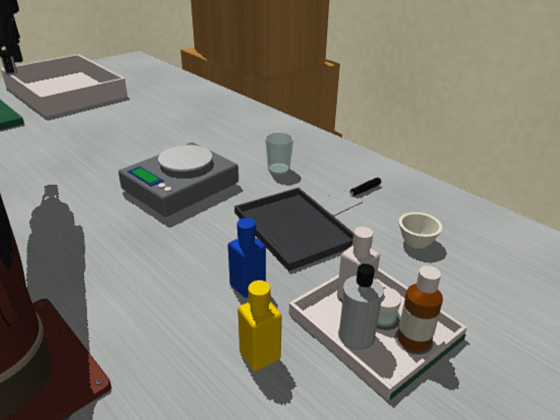

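The robot is at the upper left in the scene view. The storage tray is near (188,257), with the square bottle (210,228), canister (175,225), round bottle (170,255) and jar (193,254). The side tray is at (293,217), the balance pan at (338,147), and blue and yellow look-alikes stand by the trays. I'll triangulate roughly, then look with the wrist camera.

```bash
cat > h.py <<'E'
import numpy as np, cv2
from plant import *
from scipy.spatial.transform import Rotation as Rn
def cen(c): return -c["R"].T@c["t"]
def ray(c,px,fish=False):
    K=c["camera_matrix"]; d=(np.array(px,float)-K[:2,2])/[K[0,0],K[1,1]]
    if fish:
        r=np.hypot(*d); v=np.array([*(d/max(r,1e-9)*np.sin(r)),np.cos(r)])
    else: v=np.array([*d,1.])
    v=c["R"].T@v; return v/np.linalg.norm(v)
def onz(c,px,z,fish=False):
    o=cen(c); v=ray(c,px,fish); return o+v*(z-o[2])/v[2]
def tri(obs):
    A=0;b=0
    for c,px,f in obs:
        v=ray(c,px,f); P=np.eye(3)-np.outer(v,v); A=A+P; b=b+P@cen(c)
    return np.linalg.solve(A,b)
def proj(c,X,fish=False):
    q=c["R"]@np.asarray(X,float)+c["t"]; K=c["camera_matrix"]
    if fish:
        r=np.hypot(q[0],q[1]); th=np.arctan2(r,q[2]); d=q[:2]/max(r,1e-12)*th
    else: d=q[:2]/q[2]
    return d*[K[0,0],K[1,1]]+K[:2,2]
E
python3 - <<'E'
from h import *
np.set_printoptions(precision=4,suppress=True)
a,b=calibration("scene"),calibration("side")
P=dict(tray=((187,258),(373.7,326)),side=((291.3,217.6),(294,227.8)),bal=((334.9,167),(188.7,183.4)),jar=((195,258.6),(385.8,316)),
 sq=((214.9,245.1),(353.9,295.7)),can=((179,248.4),(355.5,335.2)),beak=((382,206),(279,170)),mort=((286,291),(415,240)),spat=((350,250),(352,199)),
 captopR=((164,229),(430,270)),captopS=((210,204),(363,230)),knobC=((172,204),(366,267)),
 blue=((229.8,202.9),(248.9,285.9)),yel=((166,211),(263,356)))
for k,(p,q) in P.items(): print(k,tri([(a,p,0),(b,q,0)]), onz(a,p,0)[:2],onz(b,q,0)[:2])
# tray masks corners
for l in("storage_tray","side_tray"):
  for n,c in(("scene",a),("side",b)):
    camera(n); m=silhouettes(l,n)[0]["mask"].astype(np.uint8)
    cs=cv2.findContours(m,0,1)[0]; h=cv2.convexHull(max(cs,key=cv2.contourArea))
    w=np.array([onz(c,x,.022 if "st" in l else .018)[:2] for x in h[:,0]],np.float32)
    print(l,n,cv2.minAreaRect(w))
w=calibration("wrist"); print(w, cen(w))
E
```

```text
tray [ 0.4771 -0.2866  0.001 ] [ 0.4772 -0.2886] [ 0.4789 -0.2835]
side [ 0.5676 -0.0087  0.0044] [ 0.5651 -0.0062] [ 0.5728 -0.0026]
bal [0.5087 0.2802 0.0022] [0.5093 0.2778] [0.513  0.2895]
jar [ 0.5025 -0.2857  0.011 ] [ 0.4926 -0.277 ] [ 0.5114 -0.2829]
sq [ 0.5012 -0.2215  0.0094] [ 0.4932 -0.2148] [ 0.5093 -0.2164]
can [ 0.4391 -0.2805  0.0026] [ 0.4377 -0.2817] [ 0.442  -0.2766]
beak [ 0.7203  0.2044 -0.0011] [0.72   0.2061] [0.7172 0.1998]
mort [ 0.7159 -0.2017  0.0051] [ 0.7147 -0.2038] [ 0.7254 -0.1929]
spat [ 0.7503 -0.0053  0.001 ] [ 0.749 -0.001] [ 0.7494 -0.0079]
captopR [ 0.4992 -0.3437  0.1437] [ 0.3536 -0.2645] [ 0.6675 -0.2655]
captopS [ 0.5034 -0.2225  0.1427] [ 0.3621 -0.1165] [ 0.6738 -0.1017]
knobC [ 0.4403 -0.2792  0.14  ] [ 0.2855 -0.1882] [ 0.5855 -0.1812]
blue [ 0.3944 -0.0724 -0.0049] [ 0.3987 -0.0756] [ 0.3907 -0.0774]
yel [ 0.3031 -0.218   0.006 ] [ 0.2982 -0.2177] [ 0.3073 -0.2108]
storage_tray scene ((0.4836534261703491, -0.28798815608024597), (0.21943724155426025, 0.20087416470050812), 86.46695709228516)
storage_tray side ((0.4725099205970764, -0.28670352697372437), (0.2237689048051834, 0.19742804765701294), 86.79411315917969)
side_tray scene ((0.5733938813209534, -0.009602278470993042), (0.23320859670639038, 0.1781398355960846), 77.9369888305664)
side_tray side ((0.562812864780426, -0.010104179382324219), (0.23819155991077423, 0.17426279187202454), 79.0641860961914)
{'camera_matrix': array([[325.1923,   0.    , 277.49  ],
       [  0.    , 325.1923, 216.6163],
       [  0.    ,   0.    ,   1.    ]]), 'R': array([[ 0.4415,  0.8972,  0.0002],
       [ 0.8659, -0.4262,  0.2618],
       [ 0.2349, -0.1154, -0.9651]]), 't': array([-0.6493, -0.0338,  0.377 ])} [0.2274 0.6117 0.3728]
```

Request:
step_arm(targets=[0, 0, -0.049, 0.266, -0.43, 0.15, -1, 0, 0, -0.049, 0.266, -0.43, 0.15, -1, 0, 0, -0.049, 0.266, -0.43, 0.15, -1, 0, 0, -0.049, 0.266, -0.43, 0.15, -1, 0, 0, -0.049, 0.266, -0.43, 0.15, -1, 0, 0, -0.049, 0.266, -0.43, 0.15, -1, 0, 0, -0.049, 0.266, -0.43, 0.15, -1, 0, 0, -0.049, 0.266, -0.43, 0.15, -1], squeeze=60)

```text
time: 2.3
ee_pos: [0.3941, 0.4101, 0.2917]
tcp_rot: [0.501, 0.866, 0.0, -0.0]
contact_force: [-0.7, -0.1, -0.5]
opening: 0.0854
grasp_force: 0.0
```

Request:
step_arm(targets=[0, 0, -0.049, 0.266, -0.43, 0.15, -1, 0, 0, -0.049, 0.266, -0.43, 0.15, -1, 0, 0, -0.049, 0.266, -0.43, 0.15, -1, 0, 0, -0.049, 0.266, -0.43, 0.15, -1, 0, 0, -0.049, 0.266, -0.43, 0.15, -1, 0, 0, -0.049, 0.266, -0.43, 0.15, -1, 0, 0, -0.049, 0.266, -0.43, 0.15, -1, 0, 0, -0.049, 0.266, -0.43, 0.15, -1])

```text
time: 3.1
ee_pos: [0.5011, 0.2372, 0.352]
tcp_rot: [0.731, 0.682, 0.0, -0.0]
contact_force: [-0.5, 0.7, 0.7]
opening: 0.0856
grasp_force: 0.0
```

Run:
```python
from h import *
np.set_printoptions(precision=4,suppress=True)
for i in range(4): camera("side")
s=arm.read_state(); c=calibration("wrist"); im=camera("wrist"); print(s["time"],s["ee_pos"],s["tcp_rot"])
cv2.imwrite("pics/w1.png",im[:,:,::-1])
for l in("balance","side_tray"):
  print(l,[(d["xy"],d["confidence"],onz(c,d["xy"],0,True)) for d in mark_of(l,"wrist")])
  for d in silhouettes(l,"wrist")[:1]: print(d["extent"],d["confidence"])
```

```text
3.3 [0.5008 0.2381 0.3516] [ 0.73    0.6834  0.0001 -0.0001]
balance [([278.4, 144.3], 0.86, array([0.5047, 0.2828, 0.    ]))]
[182.3, 79.3, 165.1, 135.3] 0.55
side_tray [([325.7, 309.7], 0.6, array([ 0.57  , -0.0055,  0.    ]))]
[271.6, 246.6, 113.5, 112.6] 0.7
```

Request:
step_arm(targets=[0, 0, 0, -0.025, -0.61, 0, -1, 0, 0, 0, -0.025, -0.61, 0, -1, 0, 0, 0, -0.025, -0.61, 0, -1, 0, 0, 0, -0.025, -0.61, 0, -1, 0, 0, 0, -0.025, -0.61, 0, -1, 0, 0, 0, -0.025, -0.61, 0, -1, 0, 0, 0, -0.025, -0.61, 0, -1, 0, 0, 0, -0.025, -0.61, 0, -1])

```text
time: 4.35
ee_pos: [0.4898, -0.0057, 0.3513]
tcp_rot: [0.729, 0.685, 0.0, -0.0]
contact_force: [-0.1, 0.1, -0.7]
opening: 0.0857
grasp_force: 0.0
```

Request:
step_arm(targets=[0, 0, 0, -0.025, -0.61, 0, -1, 0, 0, 0, -0.025, -0.61, 0, -1, 0, 0, 0, -0.025, -0.61, 0, -1, 0, 0, 0, -0.025, -0.61, 0, -1, 0, 0, 0, -0.025, -0.61, 0, -1, 0, 0, 0, -0.025, -0.61, 0, -1, 0, 0, 0, -0.025, -0.61, 0, -1, 0, 0, 0, -0.025, -0.61, 0, -1])

```text
time: 5.15
ee_pos: [0.4801, -0.2496, 0.3514]
tcp_rot: [0.729, 0.685, 0.0, 0.0]
contact_force: [-0.1, -0.4, 0.6]
opening: 0.085
grasp_force: 0.0
```

Run:
```python
from h import *
np.set_printoptions(precision=4,suppress=True)
for i in range(5): camera("side")
s=arm.read_state(); c=calibration("wrist"); im=camera("wrist"); print(s["time"],s["ee_pos"],s["tcp_rot"])
np.save("w2.npy",c,allow_pickle=True)
cv2.imwrite("pics/w2.png",im[:,:,::-1])
for l in("storage_tray","sample_jar","round_bottle","square_bottle","canister"):
  print(l,[(d["xy"],round(d["confidence"],2),onz(c,d["xy"],0.006,True)[:2]) for d in mark_of(l,"wrist")])
```

```text
5.4 [ 0.4804 -0.248   0.3511] [ 0.7287  0.6848 -0.     -0.0003]
storage_tray [([278.9, 194.6], 0.55, array([ 0.48  , -0.2795]))]
sample_jar [([294.2, 195.8], 0.82, array([ 0.5032, -0.2828]))]
round_bottle [([292.5, 235.6], 0.67, array([ 0.4974, -0.3465])), ([247.4, 196.2], 0.3, array([ 0.4317, -0.2789]))]
square_bottle [([290.1, 158.4], 0.81, array([ 0.5001, -0.2253])), ([210.0, 65.6], 0.72, array([ 0.3895, -0.0746])), ([165.9, 155.9], 0.57, array([ 0.3089, -0.206 ]))]
canister [([247.1, 197.2], 0.63, array([ 0.4311, -0.2805]))]
```

View pics/w2.png

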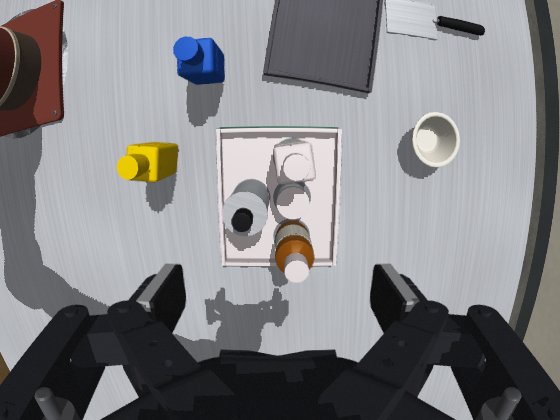

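View pics/w1.png

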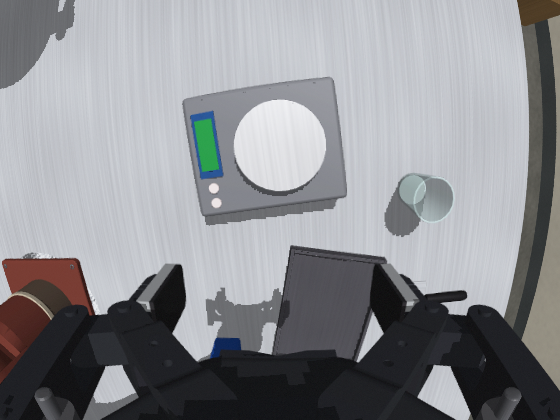

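The wrist view shows the knob near (242,220), square cap (296,165), round cap (296,267), tray rim corners near (218,128), (341,128), (339,267) and (221,267). The pan is centred near (280,145) in the earlier picture. Next I'll refine these.

Run:
```python
from h import *
np.set_printoptions(precision=4,suppress=True)
c=np.load("w2.npy",allow_pickle=True).item()
im=cv2.imread("pics/w2.png")
for n,p in dict(S=(296,166),C=(242,220),R=(296,268)).items(): print(n,onz(c,p,.141,True))
for p in((217,128),(341,128),(340,267),(221,267)): print(onz(c,p,.024,True)[:2])
# pan
im1=cv2.imread("pics/w1.png"); m=(cv2.cvtColor(im1,cv2.COLOR_BGR2GRAY)>165).astype(np.uint8)
m[:85]=0;m[205:]=0;m[:,:228]=0;m[:,332:]=0
c1=dict(c); 
k=max(cv2.findContours(m,0,1)[0],key=cv2.contourArea); e=cv2.minEnclosingCircle(k); print(e)
# camera pose for w1: same wrist rotation, shifted
d=np.array([.5008,.2381,.3516])-np.array([.4804,-.248,.3511]); c1["t"]=c["t"]-c["R"]@d
print(onz(c1,e[0],.074,True),onz(c1,(280,145),.074,True))
for p in((291,247),(386,259)): print("side",onz(c1,p,.018,True)[:2])
for p in((264,75),(370,93)): print("side",onz(c,p,.018,True)[:2])
h=cv2.hconcat([cv2.resize(im[125:285,210:350],None,fx=3.6,fy=3.6,interpolation=cv2.INTER_CUBIC)])
cv2.imwrite("pics/w2c.png",h)
```

```text
S [ 0.5015 -0.2221  0.141 ]
C [ 0.4378 -0.2791  0.141 ]
R [ 0.4959 -0.3418  0.141 ]
[ 0.3972 -0.172 ]
[ 0.5755 -0.1828]
[ 0.5702 -0.3983]
[ 0.3813 -0.3864]
((279.4504089355469, 144.78099060058594), 46.376068115234375)
[0.5056 0.2851 0.074 ] [0.5063 0.2848 0.074 ]
side [0.5143 0.1249]
side [0.6697 0.0922]
side [ 0.4695 -0.0994]
side [ 0.6235 -0.131 ]
```

View pics/w2c.png

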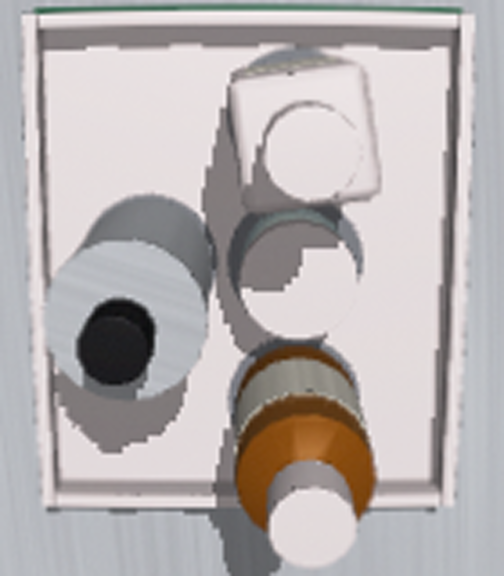

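Request:
step_arm(targets=[0, 0, 0, 0.055, 0.066, -0.4, -0.2, 0, 0, 0, 0.055, 0.066, -0.4, -0.2, 0, 0, 0, 0.055, 0.066, -0.4, -0.2, 0, 0, 0, 0.055, 0.066, -0.4, -0.2, 0, 0, 0, 0.055, 0.066, -0.4, -0.2, 0, 0, 0, 0.055, 0.066, -0.4, -0.2, 0, 0, 0, 0.055, 0.066, -0.4, -0.2, 0, 0, 0, 0.055, 0.066, -0.4, -0.2])

```text
time: 6.5
ee_pos: [0.5023, -0.222, 0.1906]
tcp_rot: [0.729, 0.685, 0.0, -0.0]
contact_force: [0.2, 0.3, 0.5]
opening: 0.0511
grasp_force: 0.0
```

```bash
cat > look.py <<'E'
import sys
from h import *
np.set_printoptions(precision=4,suppress=True)
def look(name,n=3):
    for i in range(n): camera("side")
    s=arm.read_state(); c=calibration("wrist"); im=camera("wrist")
    np.save(name+".npy",c,allow_pickle=True); cv2.imwrite(f"pics/{name}.png",im[:,:,::-1])
    print(s["time"],s["ee_pos"],s["tcp_rot"],s["opening"]); print("tcp px",proj(c,s["ee_pos"],True),"px at z.141",proj(c,[*s["ee_pos"][:2],.141],True))
    return c,im,s
E
python3 - <<'E'
from look import *
look("w3")
E
```

```text
6.65 [ 0.5016 -0.2219  0.1907] [ 0.7287  0.6848 -0.0007 -0.0008] 0.051014862385384364
tcp px [278.6469 271.6371] px at z.141 [278.5298 237.9784]
```

View pics/w3.png

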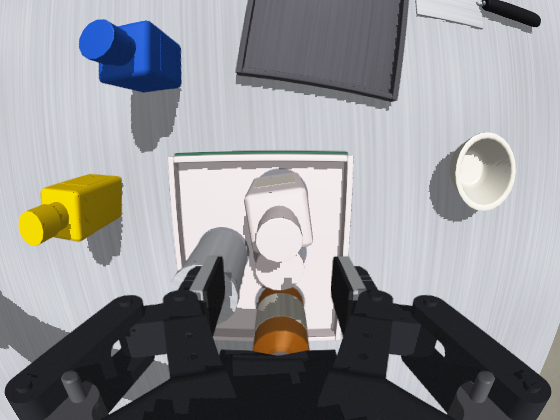

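The cap top is at (279,240), against (278.5,238) predicted, so it is aligned to about 1 mm. Next I descend, grip, then lift.

Request:
step_arm(targets=[0, 0, 0, 0, -0.02, -0.3, -0.2, 0, 0, 0, 0, 0, -0.3, -0.2, 0, 0, 0, 0, 0, -0.3, -0.2, 0, 0, 0, 0, 0, -0.3, -0.2, 0, 0, 0, 0, 0, -0.24, -0.2, 0, 0, 0, 0, 0, -0.14, -0.2, 0, 0, 0, 0, 0, -0.08, -0.2, 0, 0, 0, 0, 0, 0, -0.2])

```text
time: 7.5
ee_pos: [0.5019, -0.2236, 0.108]
tcp_rot: [0.729, 0.684, -0.0, -0.0]
contact_force: [0.8, 0.6, 0.5]
opening: 0.0513
grasp_force: 0.0
```

Request:
step_arm(targets=[0, 0, 0, 0, 0, 0, 0.1, 0, 0, 0, 0, 0, 0, 0.2, 0, 0, 0, 0, 0, 0, 0.5, 0, 0, 0, 0, 0, 0, 1, 0, 0, 0, 0, 0, 0, 1, 0, 0, 0, 0, 0, 0, 1, 0, 0, 0, 0, 0, 0, 1, 0, 0, 0, 0, 0, 0, 1])

```text
time: 8.3
ee_pos: [0.5025, -0.2237, 0.109]
tcp_rot: [0.729, 0.684, 0.0, 0.0]
contact_force: [-1.2, 0.4, 6.8]
opening: 0.0283
grasp_force: 58.9
```

Request:
step_arm(targets=[0, 0, 0, 0, 0, 0.1, 1, 0, 0, 0, 0, 0, 0.2, 1, 0, 0, 0, 0, 0, 0.3, 1, 0, 0, 0, 0, 0, 0.4, 1, 0, 0, 0, 0, 0, 0.4, 1, 0, 0, 0, 0, 0, 0.2, 1, 0, 0, 0, 0.05, 0.14, 0.2, 1, 0, 0, 0, 0.1, 0.28, 0, 1])

```text
time: 9.1
ee_pos: [0.5099, -0.2032, 0.1998]
tcp_rot: [0.73, 0.684, 0.001, 0.001]
contact_force: [-0.2, -0.2, -3.2]
opening: 0.0285
grasp_force: 59.4
```

Request:
step_arm(targets=[0, 0, 0, 0.15, 0.42, 0, 1, 0, 0, 0, 0.17, 0.48, 0, 1, 0, 0, 0, 0.17, 0.48, 0, 1, 0, 0, 0, 0.17, 0.48, 0, 1, 0, 0, 0, 0.17, 0.48, 0, 1, 0, 0, 0, 0.17, 0.48, 0, 1, 0, 0, 0, 0.17, 0.48, 0, 1, 0, 0, 0, 0.17, 0.48, 0, 1])

```text
time: 9.9
ee_pos: [0.5766, -0.0118, 0.1982]
tcp_rot: [0.729, 0.685, -0.0, -0.0]
contact_force: [0.4, -1.1, -2.7]
opening: 0.0283
grasp_force: 59.4
```

Request:
step_arm(targets=[0, 0, 0, 0.17, 0.48, 0, 1, 0, 0, 0, 0.17, 0.48, 0, 1, 0, 0, 0, 0.14, 0.42, 0, 1, 0, 0, 0, 0.07, 0.2, 0, 1, 0, 0, 0, 0.01, 0.04, 0, 1, 0, 0, 0, 0, 0, -0.2, 1, 0, 0, 0, 0, 0, -0.3, 1, 0, 0, 0, 0, 0, -0.3, 1])

```text
time: 10.7
ee_pos: [0.6041, 0.0661, 0.1568]
tcp_rot: [0.73, 0.684, -0.0, -0.0]
contact_force: [1.0, -0.2, -2.2]
opening: 0.029
grasp_force: 59.4
```

Request:
step_arm(targets=[0, 0, 0, 0, -0.1, -0.05, 1, 0, 0, 0, 0, -0.1, -0.15, 1, 0, 0, 0, 0, 0, -0.25, 1, 0, 0, 0, 0, 0, -0.25, 1, 0, 0, 0, 0, 0, -0.15, 1, 0, 0, 0, 0, 0, -0.08, 1, 0, 0, 0, 0, 0, -0.05, 1, 0, 0, 0, 0, 0, -0.02, 1])

```text
time: 11.5
ee_pos: [0.6048, 0.0576, 0.1091]
tcp_rot: [0.729, 0.685, 0.0, -0.0]
contact_force: [-5.2, -0.6, 10.5]
opening: 0.0285
grasp_force: 60.9
```

Request:
step_arm(targets=[0, 0, 0, 0, 0, 0, 1, 0, 0, 0, 0, 0, 0, 0.1, 0, 0, 0, 0, 0, 0, 0, 0, 0, 0, 0, 0, 0, -0.2, 0, 0, 0, 0, 0, 0, -0.2, 0, 0, 0, 0, 0, 0.2, -0.2, 0, 0, 0, 0, 0, 0.4, -0.2, 0, 0, 0, 0, 0, 0.5, -0.2])

```text
time: 12.3
ee_pos: [0.6041, 0.0573, 0.1639]
tcp_rot: [0.729, 0.684, -0.001, -0.0]
contact_force: [0.7, -0.1, 0.3]
opening: 0.0515
grasp_force: 0.0
```

Request:
step_arm(targets=[0, 0, 0, -0.1, -0.2, 0.3, -0.2, 0, 0, 0, -0.2, -0.4, 0.2, -0.2, 0, 0, 0, -0.25, -0.5, 0, -0.2, 0, 0, 0, -0.25, -0.5, 0, -0.2, 0, 0, 0, -0.25, -0.5, 0, -0.2, 0, 0, 0, -0.25, -0.5, 0, -0.2, 0, 0, 0, -0.25, -0.5, 0, -0.2, 0, 0, 0, -0.25, -0.5, 0, -0.2])

```text
time: 13.1
ee_pos: [0.5134, -0.1243, 0.1886]
tcp_rot: [0.729, 0.684, 0.0, -0.0]
contact_force: [-0.2, 0.2, 0.2]
opening: 0.0512
grasp_force: 0.0
```

Request:
step_arm(targets=[0, 0, 0, -0.25, -0.5, 0, -0.2, 0, 0, 0, -0.25, -0.5, 0, -0.2, 0, 0, 0, -0.25, -0.5, 0, -0.2, 0, 0, 0, -0.25, -0.5, 0, -0.2, 0, 0, 0, -0.25, -0.5, 0, -0.2, 0, 0, 0, -0.23, -0.45, 0, -0.2, 0, 0, 0, -0.05, -0.19, 0, -0.2, 0, 0, 0, 0, 0, 0, -0.2])

```text
time: 13.9
ee_pos: [0.4373, -0.2809, 0.1885]
tcp_rot: [0.73, 0.683, 0.0, 0.0]
contact_force: [0.5, -0.1, 0.9]
opening: 0.0513
grasp_force: 0.0
```

Run:
```python
from look import *
c,im,s=look("w4",2)
cw=np.load("w2.npy",allow_pickle=True).item(); print("R est",onz(cw,(296.9,270.8),.141,True))
g=im.max(2); p=proj(c,[*s["ee_pos"][:2],.141],True).astype(int)
m=np.zeros(g.shape,np.uint8); m[p[1]-32:p[1]+32,p[0]-32:p[0]+32]=1
k=((g<55)&(m>0)).astype(np.uint8)
n,lab,st,ce=cv2.connectedComponentsWithStats(k); 
for a,b in zip(st[1:],ce[1:]):
  if a[4]>60: print(a,b)
cv2.imwrite("pics/w4c.png",cv2.resize(im[p[1]-70:p[1]+80,p[0]-100:p[0]+100,::-1],None,fx=3,fy=3))
```

```text
14.0 [ 0.4385 -0.2788  0.1883] [ 0.7289  0.6846  0.0001 -0.0002] 0.051278402531969074
tcp px [278.636  271.6763] px at z.141 [278.3639 239.322 ]
R est [ 0.4969 -0.3455  0.141 ]
[ 257  217   37   44 1298] [274.7142 238.4538]
```

View pics/w4c.png

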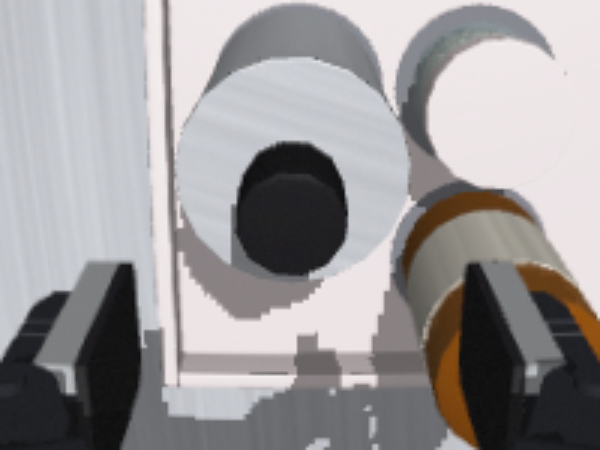

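Knob top is near (275,244), predicted (278,239), so I correct by about (-1.5,-2) mm and grip.

Request:
step_arm(targets=[0, 0, 0, -0.03, -0.04, -0.2, -0.2, 0, 0, 0, 0, 0, -0.3, -0.2, 0, 0, 0, 0, 0, -0.3, -0.2, 0, 0, 0, 0, 0, -0.3, -0.2, 0, 0, 0, 0, 0, -0.25, -0.2, 0, 0, 0, 0, 0, -0.15, -0.2, 0, 0, 0, 0, 0, -0.08, -0.2, 0, 0, 0, 0, 0, 0, -0.2])

```text
time: 14.85
ee_pos: [0.4364, -0.2816, 0.1089]
tcp_rot: [0.729, 0.684, -0.0, -0.0]
contact_force: [-0.4, 0.5, -0.6]
opening: 0.0512
grasp_force: 0.0
```

Request:
step_arm(targets=[0, 0, 0, 0, 0, 0, 0.1, 0, 0, 0, 0, 0, 0, 0.3, 0, 0, 0, 0, 0, 0, 0.6, 0, 0, 0, 0, 0, 0, 1, 0, 0, 0, 0, 0, 0, 1, 0, 0, 0, 0, 0, 0, 1, 0, 0, 0, 0, 0, 0, 1, 0, 0, 0, 0, 0, 0, 1])

```text
time: 15.65
ee_pos: [0.4369, -0.2818, 0.11]
tcp_rot: [0.729, 0.684, 0.0, 0.0]
contact_force: [-1.3, 1.1, 6.6]
opening: 0.0225
grasp_force: 58.5
```

Request:
step_arm(targets=[0, 0, 0, 0, 0, 0.1, 1, 0, 0, 0, 0, 0, 0.2, 1, 0, 0, 0, 0, 0, 0.3, 1, 0, 0, 0, 0, 0, 0.4, 1, 0, 0, 0, 0, 0, 0.4, 1, 0, 0, 0, 0, 0, 0.2, 1, 0, 0, 0, 0.053, 0.14, 0.2, 1, 0, 0, 0, 0.107, 0.28, 0, 1])

```text
time: 16.45
ee_pos: [0.4448, -0.2611, 0.2007]
tcp_rot: [0.73, 0.684, 0.0, 0.001]
contact_force: [0.3, 0.6, -3.1]
opening: 0.0226
grasp_force: 59.0
```

Request:
step_arm(targets=[0, 0, 0, 0.16, 0.42, 0, 1, 0, 0, 0, 0.183, 0.48, 0, 1, 0, 0, 0, 0.183, 0.48, 0, 1, 0, 0, 0, 0.183, 0.48, 0, 1, 0, 0, 0, 0.183, 0.48, 0, 1, 0, 0, 0, 0.183, 0.48, 0, 1, 0, 0, 0, 0.183, 0.48, 0, 1, 0, 0, 0, 0.183, 0.48, 0, 1])

```text
time: 17.25
ee_pos: [0.5166, -0.0698, 0.1993]
tcp_rot: [0.729, 0.685, -0.0, -0.0]
contact_force: [0.4, -0.5, -2.5]
opening: 0.0227
grasp_force: 59.0
```

Request:
step_arm(targets=[0, 0, 0, 0.183, 0.48, 0, 1, 0, 0, 0, 0.183, 0.48, 0, 1, 0, 0, 0, 0.14, 0.36, 0, 1, 0, 0, 0, 0.053, 0.14, 0, 1, 0, 0, 0, 0, 0, -0.1, 1, 0, 0, 0, 0, 0, -0.2, 1, 0, 0, 0, 0, 0, -0.3, 1, 0, 0, 0, 0, 0, -0.3, 1])

```text
time: 18.05
ee_pos: [0.544, 0.0004, 0.1528]
tcp_rot: [0.73, 0.684, -0.0, -0.0]
contact_force: [-0.7, 0.0, -2.5]
opening: 0.0223
grasp_force: 59.0
```

Request:
step_arm(targets=[0, 0, 0, 0, 0, -0.25, 1, 0, 0, 0, 0, 0, -0.25, 1, 0, 0, 0, 0, 0, -0.2, 1, 0, 0, 0, 0, 0, -0.1, 1, 0, 0, 0, 0, 0, -0.05, 1, 0, 0, 0, 0, 0, -0.03, 1, 0, 0, 0, 0, 0, -0.02, 1, 0, 0, 0, 0, 0, 0, 1])

```text
time: 18.85
ee_pos: [0.545, 0.0014, 0.11]
tcp_rot: [0.729, 0.684, 0.0, 0.0]
contact_force: [-1.4, 0.6, 3.3]
opening: 0.0221
grasp_force: 59.4
```

Request:
step_arm(targets=[0, 0, 0, 0, 0, 0, 0.3, 0, 0, 0, 0, 0, 0, 0.1, 0, 0, 0, 0, 0, 0, -0.2, 0, 0, 0, 0, 0, 0, -0.2, 0, 0, 0, 0, 0, 0.2, -0.2, 0, 0, 0, 0, 0, 0.4, -0.2, 0, 0, 0, 0, 0, 0.5, -0.2, 0, 0, 0, 0, -0.2, 0.5, -0.2])

```text
time: 19.65
ee_pos: [0.5446, -0.0075, 0.1908]
tcp_rot: [0.728, 0.685, 0.0, -0.0]
contact_force: [0.9, -0.5, 0.9]
opening: 0.0511
grasp_force: 0.0
```

Request:
step_arm(targets=[0, 0, 0, -0.06, -0.4, 0, -0.2, 0, 0, 0, -0.07, -0.5, 0, -0.2, 0, 0, 0, -0.07, -0.5, 0, -0.2, 0, 0, 0, -0.07, -0.5, 0, -0.2, 0, 0, 0, -0.07, -0.5, 0, -0.2, 0, 0, 0, -0.07, -0.5, 0, -0.2, 0, 0, 0, -0.07, -0.5, 0, -0.2, 0, 0, 0, -0.07, -0.5, 0, -0.2])

```text
time: 20.45
ee_pos: [0.517, -0.2046, 0.1901]
tcp_rot: [0.729, 0.684, 0.0, 0.0]
contact_force: [-0.0, -0.1, 0.1]
opening: 0.0512
grasp_force: 0.0
```

Request:
step_arm(targets=[0, 0, 0, -0.07, -0.5, 0, -0.2, 0, 0, 0, -0.07, -0.5, 0, -0.2, 0, 0, 0, -0.07, -0.5, 0, -0.2, 0, 0, 0, -0.07, -0.5, 0, -0.2, 0, 0, 0, -0.07, -0.5, 0, -0.2, 0, 0, 0, -0.06, -0.25, 0, -0.2, 0, 0, 0, 0, -0.1, 0, -0.2, 0, 0, 0, 0, 0, 0, -0.2])

```text
time: 21.25
ee_pos: [0.4967, -0.346, 0.1895]
tcp_rot: [0.729, 0.684, 0.0, -0.0]
contact_force: [0.3, 0.3, -0.1]
opening: 0.0509
grasp_force: 0.0
```

Run:
```python
from look import *
c,im,s=look("w5",2); p=proj(c,[*s["ee_pos"][:2],.141],True).astype(int); print(p)
cv2.imwrite("pics/w5c.png",cv2.resize(im[p[1]-110:p[1]+60,p[0]-100:p[0]+100,::-1],None,fx=3,fy=3))
```

```text
21.35 [ 0.4972 -0.3448  0.1893] [ 0.7286  0.685   0.0003 -0.0003] 0.05125457385305483
tcp px [278.6279 271.6151] px at z.141 [278.3477 238.747 ]
[278 238]
```

View pics/w5c.png

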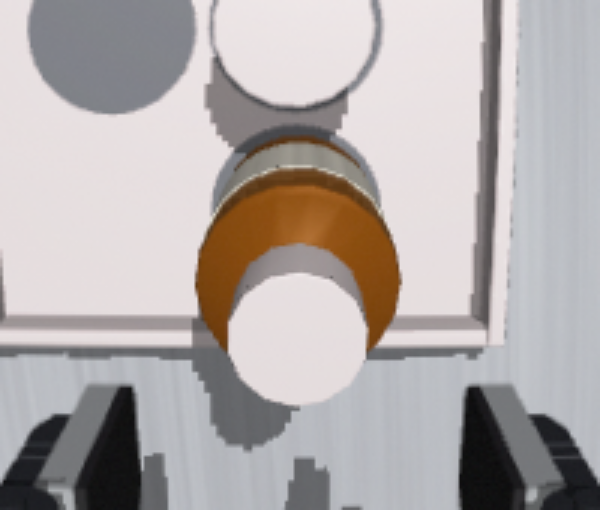

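Cap centre is at about (277,240) vs (278,239): aligned. Grip and move the round bottle.

Request:
step_arm(targets=[0, 0, 0, -0.01, -0.02, -0.2, -0.2, 0, 0, 0, 0, 0, -0.3, -0.2, 0, 0, 0, 0, 0, -0.3, -0.2, 0, 0, 0, 0, 0, -0.3, -0.2, 0, 0, 0, 0, 0, -0.25, -0.2, 0, 0, 0, 0, 0, -0.15, -0.2, 0, 0, 0, 0, 0, -0.1, -0.2, 0, 0, 0, 0, 0, 0, -0.2])

```text
time: 22.2
ee_pos: [0.4959, -0.347, 0.1088]
tcp_rot: [0.729, 0.684, -0.0, -0.0]
contact_force: [-1.3, 1.1, -0.2]
opening: 0.0514
grasp_force: 0.0
```

Request:
step_arm(targets=[0, 0, 0, 0, 0, 0, 0.1, 0, 0, 0, 0, 0, 0, 0.3, 0, 0, 0, 0, 0, 0, 0.6, 0, 0, 0, 0, 0, 0, 1, 0, 0, 0, 0, 0, 0, 1, 0, 0, 0, 0, 0, 0, 1, 0, 0, 0, 0, 0, 0, 1, 0, 0, 0, 0, 0, 0, 1])

```text
time: 23.0
ee_pos: [0.4967, -0.3474, 0.1101]
tcp_rot: [0.729, 0.685, 0.0, 0.001]
contact_force: [-0.1, 1.0, 5.6]
opening: 0.028
grasp_force: 59.3
```

Request:
step_arm(targets=[0, 0, 0, 0, 0, 0.1, 1, 0, 0, 0, 0, 0, 0.2, 1, 0, 0, 0, 0, 0, 0.3, 1, 0, 0, 0, 0, 0, 0.4, 1, 0, 0, 0, 0, 0, 0.4, 1, 0, 0, 0, 0, 0, 0.2, 1, 0, 0, 0, 0.04, 0.14, 0.2, 1, 0, 0, 0, 0.08, 0.28, 0, 1])

```text
time: 23.8
ee_pos: [0.5021, -0.3267, 0.2006]
tcp_rot: [0.73, 0.684, 0.0, 0.001]
contact_force: [0.2, -0.2, -3.2]
opening: 0.0283
grasp_force: 59.5
```

Request:
step_arm(targets=[0, 0, 0, 0.12, 0.42, 0, 1, 0, 0, 0, 0.138, 0.48, 0, 1, 0, 0, 0, 0.138, 0.48, 0, 1, 0, 0, 0, 0.138, 0.48, 0, 1, 0, 0, 0, 0.138, 0.48, 0, 1, 0, 0, 0, 0.138, 0.48, 0, 1, 0, 0, 0, 0.138, 0.48, 0, 1, 0, 0, 0, 0.138, 0.48, 0, 1])

```text
time: 24.6
ee_pos: [0.5561, -0.1342, 0.1984]
tcp_rot: [0.729, 0.685, -0.0, -0.001]
contact_force: [-0.5, -0.2, -2.6]
opening: 0.0282
grasp_force: 59.5
```

Request:
step_arm(targets=[0, 0, 0, 0.139, 0.48, 0, 1, 0, 0, 0, 0.127, 0.44, 0, 1, 0, 0, 0, 0.078, 0.26, 0, 1, 0, 0, 0, 0.03, 0.1, 0, 1, 0, 0, 0, 0, 0, -0.1, 1, 0, 0, 0, 0, 0, -0.2, 1, 0, 0, 0, 0, 0, -0.3, 1, 0, 0, 0, 0, 0, -0.3, 1])

```text
time: 25.4
ee_pos: [0.5745, -0.074, 0.1527]
tcp_rot: [0.73, 0.684, -0.0, -0.0]
contact_force: [-0.2, 0.8, -3.8]
opening: 0.0285
grasp_force: 59.5
```

Request:
step_arm(targets=[0, 0, 0, 0, 0, -0.25, 1, 0, 0, 0, 0, 0, -0.25, 1, 0, 0, 0, 0, 0, -0.2, 1, 0, 0, 0, 0, 0, -0.1, 1, 0, 0, 0, 0, 0, -0.05, 1, 0, 0, 0, 0, 0, -0.03, 1, 0, 0, 0, 0, 0, -0.02, 1, 0, 0, 0, 0, 0, 0, 1])

```text
time: 26.2
ee_pos: [0.5755, -0.0732, 0.1102]
tcp_rot: [0.729, 0.684, 0.0, 0.0]
contact_force: [-2.9, -0.6, 3.1]
opening: 0.0288
grasp_force: 60.2
```

Request:
step_arm(targets=[0, 0, 0, 0, 0, 0, 0.3, 0, 0, 0, 0, 0, 0, 0.1, 0, 0, 0, 0, 0, 0, -0.2, 0, 0, 0, 0, 0, 0, -0.2, 0, 0, 0, 0, 0, 0.2, -0.2, 0, 0, 0, 0, 0, 0.4, -0.2, 0, 0, 0, 0, 0, 0.5, -0.2, 0, 0, 0, -0.07, -0.2, 0.5, -0.2])

```text
time: 27.0
ee_pos: [0.5719, -0.0818, 0.1907]
tcp_rot: [0.728, 0.685, 0.0, -0.0]
contact_force: [-0.0, -0.1, 1.4]
opening: 0.0514
grasp_force: 0.0
```

Request:
step_arm(targets=[0, 0, 0, -0.16, -0.45, 0, -0.5, 0, 0, 0, -0.18, -0.5, 0, -1, 0, 0, 0, -0.18, -0.5, 0, -1, 0, 0, 0, -0.18, -0.5, 0, -1, 0, 0, 0, -0.18, -0.5, 0, -1, 0, 0, 0, -0.18, -0.5, 0, -1, 0, 0, 0, -0.18, -0.5, 0, -1, 0, 0, 0, -0.14, -0.4, 0, -1])

```text
time: 27.8
ee_pos: [0.5019, -0.2773, 0.1902]
tcp_rot: [0.729, 0.684, 0.0, 0.0]
contact_force: [-0.6, -0.1, 0.6]
opening: 0.0855
grasp_force: 0.0
```

Request:
step_arm(targets=[0, 0, 0, -0.06, -0.2, 0, -1, 0, 0, 0, 0, 0, -0.3, -1, 0, 0, 0, 0, 0, -0.4, -1, 0, 0, 0, 0, 0, -0.4, -1, 0, 0, 0, 0, 0, -0.3, -1, 0, 0, 0, 0, 0, -0.1, -1, 0, 0, 0, 0, 0, 0, -1, 0, 0, 0, 0, 0, 0, -1])

```text
time: 28.6
ee_pos: [0.5001, -0.2856, 0.1149]
tcp_rot: [0.729, 0.685, 0.0, 0.0]
contact_force: [-0.9, -0.5, 0.2]
opening: 0.0854
grasp_force: 0.0
```

Run:
```python
from look import *
c5=np.load("w5.npy",allow_pickle=True).item(); print(onz(c5,(276.7,136.5),.05,True))
c,im,s=look("w6",2)
print([(d["xy"],d["confidence"],onz(c,d["xy"],.006,True)) for d in mark_of("sample_jar","wrist")])
print("jar top px for tcp",proj(c,[*s["ee_pos"][:2],.05],True), "px/mm",proj(c,s["ee_pos"]*[1,1,0]+[.01,0,.05],True),proj(c,s["ee_pos"]*[1,1,0]+[0,.01,.05],True))
```

```text
[ 0.4997 -0.2843  0.05  ]
28.7 [ 0.5001 -0.2858  0.1151] [0.729  0.6845 0.0003 0.0006] 0.08561820726054628
tcp px [278.5748 271.6725] px at z.141 [278.8729 298.3157]
[([278.7, 209.1], 0.75, array([ 0.501, -0.282,  0.006]))]
jar top px for tcp [278.1096 230.4627] px/mm [293.0859 229.5523] [277.1689 216.0009]
```

View pics/w6.png

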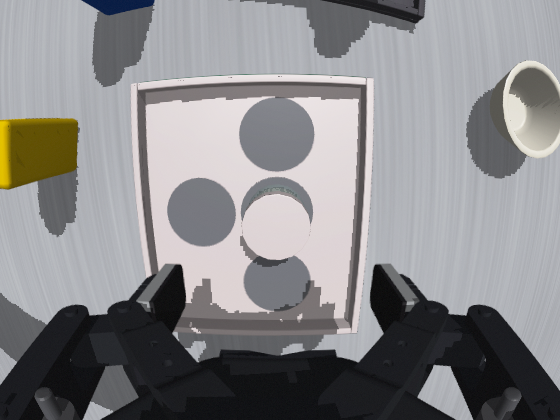

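The jar lid is centred near (277,227), predicted (278,230.5), so I correct by (-0.5,+2) mm. The three empty places are visible on the tray floor.

Request:
step_arm(targets=[0, 0, 0, -0.01, 0.04, -0.1, -0.65, 0, 0, 0, 0, 0, -0.2, -0.65, 0, 0, 0, 0, 0, -0.35, -0.65, 0, 0, 0, 0, 0, -0.4, -0.65, 0, 0, 0, 0, 0, -0.4, -0.65, 0, 0, 0, 0, 0, -0.25, -0.65, 0, 0, 0, 0, 0, -0.14, -0.65, 0, 0, 0, 0, 0, 0, -0.65], squeeze=35)

```text
time: 29.6
ee_pos: [0.4986, -0.2834, 0.0215]
tcp_rot: [0.729, 0.684, -0.0, -0.001]
contact_force: [-0.3, -0.3, 0.2]
opening: 0.0702
grasp_force: 0.0
```

Request:
step_arm(targets=[0, 0, 0, 0, 0, 0, -0.4, 0, 0, 0, 0, 0, 0, -0.2, 0, 0, 0, 0, 0, 0, -0.1, 0, 0, 0, 0, 0, 0, 0, 0, 0, 0, 0, 0, 0, 0.4, 0, 0, 0, 0, 0, 0, 0.4, 0, 0, 0, 0, 0, 0, 0.4, 0, 0, 0, 0, 0, 0, 0.4])

```text
time: 30.4
ee_pos: [0.4995, -0.2837, 0.0232]
tcp_rot: [0.729, 0.684, 0.0, 0.0]
contact_force: [-2.5, 0.8, 5.7]
opening: 0.046
grasp_force: 35.0
```

Request:
step_arm(targets=[0, 0, 0, 0, 0, 0.1, 0.4, 0, 0, 0, 0, 0, 0.2, 0.4, 0, 0, 0, 0, 0, 0.4, 0.4, 0, 0, 0, 0, 0, 0.6, 0.4, 0, 0, 0, 0, 0, 0.7, 0.4, 0, 0, 0, 0, 0, 0.7, 0.4, 0, 0, 0, 0, 0, 0.6, 0.4, 0, 0, 0, 0, 0, 0.4, 0.4])

```text
time: 31.2
ee_pos: [0.4994, -0.2842, 0.2104]
tcp_rot: [0.729, 0.684, 0.001, 0.001]
contact_force: [1.2, 0.6, -2.6]
opening: 0.046
grasp_force: 36.1
```

Request:
step_arm(targets=[0, 0, 0, 0, 0.2, 0.1, 0.4, 0, 0, 0, 0, 0.4, 0, 0.4, 0, 0, 0, 0, 0.6, 0, 0.4, 0, 0, 0, 0.01, 0.6, 0, 0.4, 0, 0, 0, 0.01, 0.6, 0, 0.4, 0, 0, 0, 0.01, 0.6, 0, 0.4, 0, 0, 0, 0.01, 0.6, 0, 0.4, 0, 0, 0, 0.01, 0.6, 0, 0.4])

```text
time: 32.0
ee_pos: [0.5007, -0.0716, 0.2116]
tcp_rot: [0.729, 0.685, -0.0, -0.0]
contact_force: [0.1, 0.1, -0.3]
opening: 0.0459
grasp_force: 36.1
```

Request:
step_arm(targets=[0, 0, 0, 0.01, 0.6, 0, 0.4, 0, 0, 0, 0.01, 0.6, 0, 0.4, 0, 0, 0, 0.01, 0.6, 0, 0.4, 0, 0, 0, 0.01, 0.6, 0, 0.4, 0, 0, 0, 0.01, 0.6, 0, 0.4, 0, 0, 0, 0.01, 0.6, 0, 0.4, 0, 0, 0, 0.01, 0.6, 0, 0.4, 0, 0, 0, 0.01, 0.6, 0, 0.4])

```text
time: 32.8
ee_pos: [0.5044, 0.168, 0.2115]
tcp_rot: [0.729, 0.685, -0.001, -0.0]
contact_force: [0.4, 0.3, -2.4]
opening: 0.0462
grasp_force: 36.1
```

Request:
step_arm(targets=[0, 0, 0, 0, 0.6, 0, 0.4, 0, 0, 0, 0, 0.6, 0, 0.4, 0, 0, 0, 0, 0.5, 0, 0.4, 0, 0, 0, 0, 0.35, 0, 0.4, 0, 0, 0, 0, 0.2, 0, 0.4, 0, 0, 0, 0, 0.11, 0, 0.4, 0, 0, 0, 0, 0, 0, 0.4, 0, 0, 0, 0, 0, 0, 0.4])

```text
time: 33.6
ee_pos: [0.5059, 0.2832, 0.2124]
tcp_rot: [0.73, 0.684, -0.0, 0.0]
contact_force: [-1.0, 0.3, -1.5]
opening: 0.0457
grasp_force: 36.1
```

Run:
```python
from look import *
c,im,s=look("w7",1); print(s["opening"],s["grasp_force"])
th=np.linspace(0,6.28,200)
im=im[:,:,::-1].copy()
for t in th: 
    q=proj(c,[.506+.06*np.cos(t),.2845+.06*np.sin(t),.074],True); cv2.circle(im,(int(q[0]+.5),int(q[1]+.5)),0,(0,0,255),-1)
cv2.imwrite("pics/w7.png",im)
```

```text
33.65 [0.5059 0.2831 0.2124] [ 0.7296  0.6839 -0.      0.0001] 0.04588465744485715
tcp px [278.6327 271.6416] px at z.141 [278.243 227.679]
0.04588465744485715 36.122347712516785
```

View pics/w7.png

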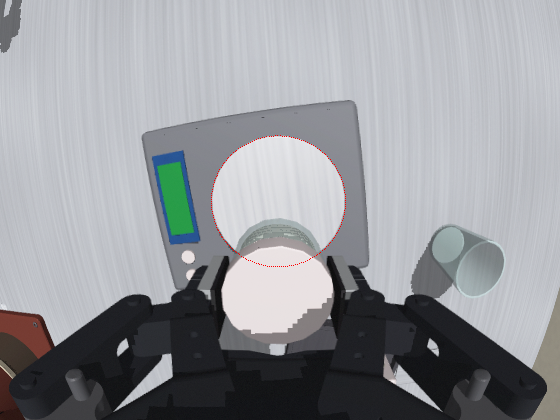

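The projected pan circle matches the pan exactly, so I lower the jar.

Request:
step_arm(targets=[0, 0, 0, 0, 0, -0.2, 0.4, 0, 0, 0, 0, 0, -0.4, 0.4, 0, 0, 0, 0, 0, -0.5, 0.4, 0, 0, 0, 0, 0, -0.5, 0.4, 0, 0, 0, 0, 0, -0.4, 0.4, 0, 0, 0, 0, 0, -0.2, 0.4, 0, 0, 0, 0, 0, -0.12, 0.4, 0, 0, 0, 0, 0, -0.04, 0.4])

```text
time: 34.5
ee_pos: [0.5056, 0.2843, 0.0941]
tcp_rot: [0.729, 0.684, -0.0, 0.0]
contact_force: [-0.5, 0.4, -0.7]
opening: 0.0454
grasp_force: 36.1
```

Request:
step_arm(targets=[0, 0, 0, 0, 0, -0.02, 0.4, 0, 0, 0, 0, 0, -0.02, 0.4, 0, 0, 0, 0, 0, -0.01, 0.4, 0, 0, 0, 0, 0, -0.01, 0.4, 0, 0, 0, 0, 0, -0.01, 0.4, 0, 0, 0, 0, 0, -0.01, 0.4, 0, 0, 0, 0, 0, 0, 0.4, 0, 0, 0, 0, 0, 0, 0.4])

```text
time: 35.3
ee_pos: [0.5057, 0.2846, 0.0912]
tcp_rot: [0.729, 0.684, 0.0, -0.0]
contact_force: [-2.4, -0.7, 6.0]
opening: 0.0458
grasp_force: 36.8
```

Request:
step_arm(targets=[0, 0, 0, 0, 0, 0, -0.05, 0, 0, 0, 0, 0, 0, -0.15, 0, 0, 0, 0, 0, 0, -0.3, 0, 0, 0, 0, 0, 0, -0.6, 0, 0, 0, 0, 0, 0, -0.7, 0, 0, 0, 0, 0, 0.1, -0.7, 0, 0, 0, 0, 0, 0.3, -0.7, 0, 0, 0, 0, 0, 0.5, -0.7])

```text
time: 36.1
ee_pos: [0.5049, 0.2839, 0.1355]
tcp_rot: [0.729, 0.684, -0.001, -0.0]
contact_force: [0.9, 1.2, -0.0]
opening: 0.0724
grasp_force: 0.0
```

Request:
step_arm(targets=[0, 0, 0, 0, 0, 0.5, -0.7, 0, 0, 0, 0, 0, 0.5, -0.7, 0, 0, 0, 0, -0.2, 0.2, -0.4, 0, 0, 0, 0.1, -0.5, 0, -0.2, 0, 0, 0, 0.1, -0.5, 0, -0.2, 0, 0, 0, 0.1, -0.5, 0, -0.2, 0, 0, 0, 0.1, -0.5, 0, -0.2, 0, 0, 0, 0.1, -0.4, 0, -0.2])

```text
time: 36.9
ee_pos: [0.5305, 0.1518, 0.1955]
tcp_rot: [0.73, 0.684, -0.0, 0.0]
contact_force: [1.0, -0.4, 0.4]
opening: 0.0513
grasp_force: 0.0
```

Run:
```python
from look import *
c,im,s=look("w8",2)
for l in("sample_jar","round_bottle","square_bottle","canister"):
  print(l,[(d["xy"],round(d["confidence"],2),onz(c,d["xy"],.074 if "jar" in l else .006,True)[:2]) for d in mark_of(l,"wrist")])
```

```text
37.0 [0.5312 0.1499 0.1956] [ 0.7309  0.6825 -0.0001  0.0004] 0.05126955393579671
tcp px [278.6309 271.6719] px at z.141 [278.2863 235.4189]
sample_jar [([236.4, 50.8], 0.66, array([0.5068, 0.2839]))]
round_bottle [([324.0, 358.0], 0.49, array([ 0.5766, -0.0685]))]
square_bottle [([348.2, 272.7], 0.97, array([0.6049, 0.0543])), ([242.6, 66.5], 0.61, array([0.5048, 0.2841]))]
canister [([294.8, 312.3], 0.77, array([0.5416, 0.0071]))]
```

View pics/w8.png

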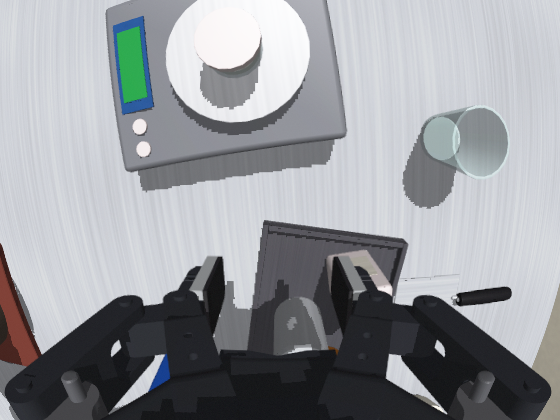

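The jar stands in the middle of the pan (lid seen at (227,40) due to height), and the containers stand upright in the side tray. Next I return the round bottle.

Request:
step_arm(targets=[0, 0, 0, 0.06, -0.3, 0, -0.2, 0, 0, 0, 0.1, -0.5, 0, -0.2, 0, 0, 0, 0.1, -0.5, 0, -0.2, 0, 0, 0, 0.1, -0.5, 0, -0.2, 0, 0, 0, 0.1, -0.5, 0, -0.2, 0, 0, 0, 0.1, -0.5, 0, -0.2, 0, 0, 0, 0.1, -0.5, 0, -0.2, 0, 0, 0, 0.1, -0.5, 0, -0.2], squeeze=60)

```text
time: 38.05
ee_pos: [0.5686, -0.0374, 0.1953]
tcp_rot: [0.729, 0.685, -0.0, 0.0]
contact_force: [0.4, -0.2, -0.3]
opening: 0.0511
grasp_force: 0.0
```

Request:
step_arm(targets=[0, 0, 0, 0.08, -0.4, 0, -0.2, 0, 0, 0, 0.04, -0.25, 0, -0.2, 0, 0, 0, 0.01, -0.1, 0, -0.2, 0, 0, 0, 0, 0, 0, -0.2, 0, 0, 0, 0, 0, 0, -0.2, 0, 0, 0, 0, 0, 0, -0.2, 0, 0, 0, 0, 0, 0, -0.2, 0, 0, 0, 0, 0, 0, -0.2])

```text
time: 38.85
ee_pos: [0.5751, -0.0725, 0.1953]
tcp_rot: [0.729, 0.685, 0.0, -0.0]
contact_force: [0.5, -0.6, 0.9]
opening: 0.0514
grasp_force: 0.0
```

Run:
```python
from look import *
c,im,s=look("w9",1); p=proj(c,[*s["ee_pos"][:2],.141],True).astype(int); print(p)
cv2.imwrite("pics/w9c.png",cv2.resize(im[p[1]-110:p[1]+60,p[0]-100:p[0]+100,::-1],None,fx=3,fy=3))
```

```text
38.9 [ 0.5751 -0.0726  0.1953] [ 0.7288  0.6847  0.     -0.0001] 0.05134743466697632
tcp px [278.6093 271.6374] px at z.141 [278.3074 235.6194]
[278 235]
```

View pics/w9c.png

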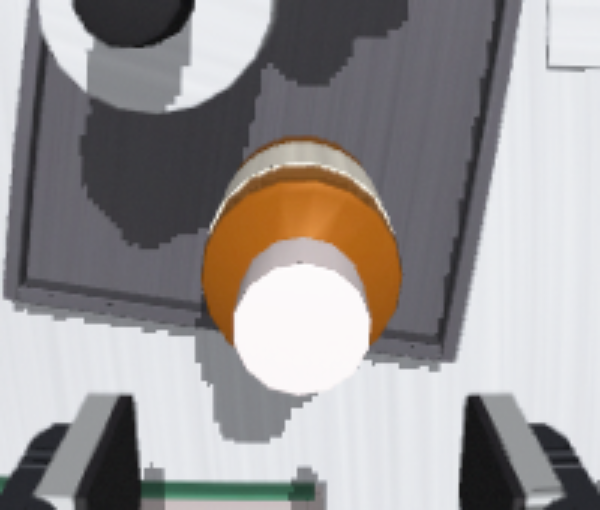

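Aligned (cap at (278,235), predicted (278,236)). Grip and return the round bottle.

Request:
step_arm(targets=[0, 0, 0, 0, 0, -0.2, -0.2, 0, 0, 0, 0, 0, -0.32, -0.2, 0, 0, 0, 0, 0, -0.35, -0.2, 0, 0, 0, 0, 0, -0.35, -0.2, 0, 0, 0, 0, 0, -0.25, -0.2, 0, 0, 0, 0, 0, -0.15, -0.2, 0, 0, 0, 0, 0, -0.1, -0.2, 0, 0, 0, 0, 0, 0, -0.2])

```text
time: 39.75
ee_pos: [0.5749, -0.0731, 0.1089]
tcp_rot: [0.729, 0.684, -0.0, -0.0]
contact_force: [-0.5, 0.3, 0.4]
opening: 0.0511
grasp_force: 0.0
```

Request:
step_arm(targets=[0, 0, 0, 0, 0, 0, 0.1, 0, 0, 0, 0, 0, 0, 0.3, 0, 0, 0, 0, 0, 0, 0.6, 0, 0, 0, 0, 0, 0, 1, 0, 0, 0, 0, 0, 0, 1, 0, 0, 0, 0, 0, 0, 1, 0, 0, 0, 0, 0, 0, 1, 0, 0, 0, 0, 0, 0, 1])

```text
time: 40.55
ee_pos: [0.5757, -0.0731, 0.1102]
tcp_rot: [0.729, 0.684, 0.001, 0.0]
contact_force: [-0.2, -0.3, 5.9]
opening: 0.0285
grasp_force: 59.3
```

Request:
step_arm(targets=[0, 0, 0, 0, 0, 0.1, 1, 0, 0, 0, 0, 0, 0.2, 1, 0, 0, 0, 0, 0, 0.3, 1, 0, 0, 0, 0, 0, 0.4, 1, 0, 0, 0, 0, 0, 0.4, 1, 0, 0, 0, 0, 0, 0.2, 1, 0, 0, 0, -0.04, -0.14, 0.2, 1, 0, 0, 0, -0.08, -0.28, 0, 1])

```text
time: 41.35
ee_pos: [0.5696, -0.0938, 0.2005]
tcp_rot: [0.728, 0.685, 0.001, 0.0]
contact_force: [0.7, 0.3, -3.5]
opening: 0.0285
grasp_force: 59.6
```

Request:
step_arm(targets=[0, 0, 0, -0.12, -0.42, 0, 1, 0, 0, 0, -0.138, -0.48, 0, 1, 0, 0, 0, -0.138, -0.48, 0, 1, 0, 0, 0, -0.138, -0.48, 0, 1, 0, 0, 0, -0.138, -0.48, 0, 1, 0, 0, 0, -0.138, -0.48, 0, 1, 0, 0, 0, -0.138, -0.48, 0, 1, 0, 0, 0, -0.138, -0.48, 0, 1])

```text
time: 42.15
ee_pos: [0.513, -0.2851, 0.1985]
tcp_rot: [0.729, 0.684, -0.0, -0.001]
contact_force: [0.7, -0.3, -1.8]
opening: 0.0283
grasp_force: 59.6
```

Request:
step_arm(targets=[0, 0, 0, -0.139, -0.48, 0, 1, 0, 0, 0, -0.127, -0.44, 0, 1, 0, 0, 0, -0.078, -0.26, 0, 1, 0, 0, 0, -0.03, -0.1, 0, 1, 0, 0, 0, 0, 0, -0.1, 1, 0, 0, 0, 0, 0, -0.2, 1, 0, 0, 0, 0, 0, -0.3, 1, 0, 0, 0, 0, 0, -0.3, 1])

```text
time: 42.95
ee_pos: [0.4964, -0.3458, 0.1525]
tcp_rot: [0.728, 0.685, 0.0, -0.0]
contact_force: [-0.3, 0.8, -3.1]
opening: 0.0285
grasp_force: 59.6
```

Request:
step_arm(targets=[0, 0, 0, 0, 0, -0.25, 1, 0, 0, 0, 0, 0, -0.25, 1, 0, 0, 0, 0, 0, -0.2, 1, 0, 0, 0, 0, 0, -0.1, 1, 0, 0, 0, 0, 0, -0.05, 1, 0, 0, 0, 0, 0, -0.03, 1, 0, 0, 0, 0, 0, -0.02, 1, 0, 0, 0, 0, 0, 0, 1])

```text
time: 43.75
ee_pos: [0.4963, -0.3475, 0.1102]
tcp_rot: [0.729, 0.684, 0.0, 0.0]
contact_force: [-2.3, 1.1, 3.6]
opening: 0.0285
grasp_force: 60.2
```

Request:
step_arm(targets=[0, 0, 0, 0, 0, 0, 0.3, 0, 0, 0, 0, 0, 0, 0.1, 0, 0, 0, 0, 0, 0, -0.2, 0, 0, 0, 0, 0, 0, -0.2, 0, 0, 0, 0, 0, 0.2, -0.2, 0, 0, 0, 0, 0, 0.4, -0.2, 0, 0, 0, 0, 0, 0.5, -0.2, 0, 0, 0, 0, 0.2, 0.5, -0.2])

```text
time: 44.55
ee_pos: [0.4955, -0.3383, 0.1909]
tcp_rot: [0.73, 0.684, -0.0, 0.0]
contact_force: [0.1, 0.4, 0.4]
opening: 0.0513
grasp_force: 0.0
```

Request:
step_arm(targets=[0, 0, 0, 0.07, 0.42, 0, -0.2, 0, 0, 0, 0.07, 0.5, 0, -0.2, 0, 0, 0, 0.07, 0.5, 0, -0.2, 0, 0, 0, 0.07, 0.5, 0, -0.2, 0, 0, 0, 0.07, 0.5, 0, -0.2, 0, 0, 0, 0.07, 0.5, 0, -0.2, 0, 0, 0, 0.07, 0.5, 0, -0.2, 0, 0, 0, 0.07, 0.5, 0, -0.2])

```text
time: 45.35
ee_pos: [0.5242, -0.1402, 0.1901]
tcp_rot: [0.729, 0.684, 0.0, 0.0]
contact_force: [0.2, -1.1, 0.3]
opening: 0.0511
grasp_force: 0.0
```

Request:
step_arm(targets=[0, 0, 0, 0.07, 0.5, 0, -0.2, 0, 0, 0, 0.07, 0.5, 0, -0.2, 0, 0, 0, 0.07, 0.5, 0, -0.2, 0, 0, 0, 0.07, 0.5, 0, -0.2, 0, 0, 0, 0.07, 0.5, 0, -0.2, 0, 0, 0, 0.06, 0.25, 0, -0.2, 0, 0, 0, 0, 0.1, 0, -0.2, 0, 0, 0, 0, 0, 0, -0.2])

```text
time: 46.15
ee_pos: [0.5446, 0.0011, 0.1895]
tcp_rot: [0.729, 0.685, -0.0, 0.0]
contact_force: [-0.7, 0.0, -1.1]
opening: 0.0513
grasp_force: 0.0
```

Request:
step_arm(targets=[0, 0, 0, 0, 0, -0.2, -0.2, 0, 0, 0, 0, 0, -0.3, -0.2, 0, 0, 0, 0, 0, -0.3, -0.2, 0, 0, 0, 0, 0, -0.3, -0.2, 0, 0, 0, 0, 0, -0.25, -0.2, 0, 0, 0, 0, 0, -0.15, -0.2, 0, 0, 0, 0, 0, -0.1, -0.2, 0, 0, 0, 0, 0, 0, -0.2])

```text
time: 46.95
ee_pos: [0.5443, 0.0014, 0.1087]
tcp_rot: [0.729, 0.684, -0.0, -0.0]
contact_force: [0.3, 0.6, 1.0]
opening: 0.0511
grasp_force: 0.0
```

Request:
step_arm(targets=[0, 0, 0, 0, 0, 0, 0.1, 0, 0, 0, 0, 0, 0, 0.3, 0, 0, 0, 0, 0, 0, 0.6, 0, 0, 0, 0, 0, 0, 1, 0, 0, 0, 0, 0, 0, 1, 0, 0, 0, 0, 0, 0, 1, 0, 0, 0, 0, 0, 0, 1, 0, 0, 0, 0, 0, 0, 1])

```text
time: 47.75
ee_pos: [0.545, 0.0015, 0.11]
tcp_rot: [0.729, 0.684, 0.001, 0.0]
contact_force: [-1.1, 0.6, 6.8]
opening: 0.0225
grasp_force: 58.7
```

Request:
step_arm(targets=[0, 0, 0, 0, 0, 0.1, 1, 0, 0, 0, 0, 0, 0.2, 1, 0, 0, 0, 0, 0, 0.3, 1, 0, 0, 0, 0, 0, 0.4, 1, 0, 0, 0, 0, 0, 0.4, 1, 0, 0, 0, 0, 0, 0.2, 1, 0, 0, 0, -0.053, -0.14, 0.2, 1, 0, 0, 0, -0.107, -0.28, 0, 1])

```text
time: 48.55
ee_pos: [0.537, -0.0194, 0.2004]
tcp_rot: [0.728, 0.685, 0.001, 0.0]
contact_force: [-0.2, -1.0, -2.9]
opening: 0.0223
grasp_force: 59.0
```

Request:
step_arm(targets=[0, 0, 0, -0.16, -0.42, 0, 1, 0, 0, 0, -0.183, -0.48, 0, 1, 0, 0, 0, -0.183, -0.48, 0, 1, 0, 0, 0, -0.183, -0.48, 0, 1, 0, 0, 0, -0.183, -0.48, 0, 1, 0, 0, 0, -0.183, -0.48, 0, 1, 0, 0, 0, -0.183, -0.48, 0, 1, 0, 0, 0, -0.183, -0.48, 0, 1])

```text
time: 49.35
ee_pos: [0.4625, -0.2105, 0.1985]
tcp_rot: [0.729, 0.684, -0.0, -0.001]
contact_force: [0.3, 0.3, -2.9]
opening: 0.0226
grasp_force: 59.0
```

Request:
step_arm(targets=[0, 0, 0, -0.183, -0.48, 0, 1, 0, 0, 0, -0.183, -0.48, 0, 1, 0, 0, 0, -0.14, -0.36, 0, 1, 0, 0, 0, -0.053, -0.14, 0, 1, 0, 0, 0, 0, 0, -0.1, 1, 0, 0, 0, 0, 0, -0.2, 1, 0, 0, 0, 0, 0, -0.3, 1, 0, 0, 0, 0, 0, -0.3, 1])

```text
time: 50.15
ee_pos: [0.4369, -0.28, 0.1528]
tcp_rot: [0.728, 0.685, 0.0, -0.0]
contact_force: [0.7, -0.4, -2.9]
opening: 0.0228
grasp_force: 59.0
```

Request:
step_arm(targets=[0, 0, 0, 0, 0, -0.25, 1, 0, 0, 0, 0, 0, -0.25, 1, 0, 0, 0, 0, 0, -0.2, 1, 0, 0, 0, 0, 0, -0.1, 1, 0, 0, 0, 0, 0, -0.05, 1, 0, 0, 0, 0, 0, -0.03, 1, 0, 0, 0, 0, 0, -0.02, 1, 0, 0, 0, 0, 0, 0, 1])

```text
time: 50.95
ee_pos: [0.4369, -0.2819, 0.1101]
tcp_rot: [0.729, 0.684, 0.0, 0.0]
contact_force: [-1.6, 1.0, 3.6]
opening: 0.0227
grasp_force: 59.6
```

Request:
step_arm(targets=[0, 0, 0, 0, 0, 0, 0.3, 0, 0, 0, 0, 0, 0, 0.1, 0, 0, 0, 0, 0, 0, -0.2, 0, 0, 0, 0, 0, 0, -0.2, 0, 0, 0, 0, 0, 0.2, -0.2, 0, 0, 0, 0, 0, 0.4, -0.2, 0, 0, 0, 0, 0, 0.5, -0.2, 0, 0, 0, 0.1, 0.2, 0.5, -0.2])

```text
time: 51.75
ee_pos: [0.4407, -0.2729, 0.1909]
tcp_rot: [0.73, 0.683, -0.0, 0.0]
contact_force: [1.1, 0.9, -0.8]
opening: 0.0509
grasp_force: 0.0
```

Request:
step_arm(targets=[0, 0, 0, 0.2, 0.4, 0, -0.2, 0, 0, 0, 0.25, 0.5, 0, -0.2, 0, 0, 0, 0.25, 0.5, 0, -0.2, 0, 0, 0, 0.25, 0.5, 0, -0.2, 0, 0, 0, 0.25, 0.5, 0, -0.2, 0, 0, 0, 0.25, 0.5, 0, -0.2, 0, 0, 0, 0.25, 0.5, 0, -0.2, 0, 0, 0, 0.25, 0.5, 0, -0.2])

```text
time: 52.55
ee_pos: [0.5396, -0.0756, 0.1902]
tcp_rot: [0.729, 0.684, 0.0, 0.0]
contact_force: [0.8, 0.1, -0.1]
opening: 0.0514
grasp_force: 0.0
```

Request:
step_arm(targets=[0, 0, 0, 0.25, 0.5, 0, -0.2, 0, 0, 0, 0.25, 0.5, 0, -0.2, 0, 0, 0, 0.25, 0.5, 0, -0.2, 0, 0, 0, 0.25, 0.5, 0, -0.2, 0, 0, 0, 0.2, 0.4, 0, -0.2, 0, 0, 0, 0.09, 0.22, 0, -0.2, 0, 0, 0, 0.02, 0.06, 0, -0.2, 0, 0, 0, 0, 0, 0, -0.2])

```text
time: 53.35
ee_pos: [0.6044, 0.0567, 0.1894]
tcp_rot: [0.729, 0.684, -0.0, 0.0]
contact_force: [-0.2, -0.1, 0.2]
opening: 0.0515
grasp_force: 0.0
```

Request:
step_arm(targets=[0, 0, 0, 0, 0, -0.2, -0.2, 0, 0, 0, 0, 0, -0.3, -0.2, 0, 0, 0, 0, 0, -0.3, -0.2, 0, 0, 0, 0, 0, -0.3, -0.2, 0, 0, 0, 0, 0, -0.25, -0.2, 0, 0, 0, 0, 0, -0.15, -0.2, 0, 0, 0, 0, 0, -0.1, -0.2, 0, 0, 0, 0, 0, 0, -0.2])

```text
time: 54.15
ee_pos: [0.6044, 0.0574, 0.1087]
tcp_rot: [0.729, 0.684, -0.0, -0.0]
contact_force: [-0.9, -0.2, -0.1]
opening: 0.051
grasp_force: 0.0
```

Request:
step_arm(targets=[0, 0, 0, 0, 0, 0, 0.1, 0, 0, 0, 0, 0, 0, 0.3, 0, 0, 0, 0, 0, 0, 0.6, 0, 0, 0, 0, 0, 0, 1, 0, 0, 0, 0, 0, 0, 1, 0, 0, 0, 0, 0, 0, 1, 0, 0, 0, 0, 0, 0, 1, 0, 0, 0, 0, 0, 0, 1])

```text
time: 54.95
ee_pos: [0.605, 0.0575, 0.1101]
tcp_rot: [0.729, 0.684, 0.001, 0.0]
contact_force: [-1.5, -0.9, 6.3]
opening: 0.0286
grasp_force: 59.4
```

Request:
step_arm(targets=[0, 0, 0, 0, 0, 0.1, 1, 0, 0, 0, 0, 0, 0.2, 1, 0, 0, 0, 0, 0, 0.3, 1, 0, 0, 0, 0, 0, 0.4, 1, 0, 0, 0, 0, 0, 0.4, 1, 0, 0, 0, 0, 0, 0.2, 1, 0, 0, 0, -0.05, -0.14, 0.2, 1, 0, 0, 0, -0.1, -0.28, 0, 1])

```text
time: 55.75
ee_pos: [0.5975, 0.0367, 0.2004]
tcp_rot: [0.728, 0.685, 0.001, 0.0]
contact_force: [0.1, 0.1, -2.9]
opening: 0.0286
grasp_force: 59.5
```

Request:
step_arm(targets=[0, 0, 0, -0.15, -0.42, 0, 1, 0, 0, 0, -0.17, -0.48, 0, 1, 0, 0, 0, -0.17, -0.48, 0, 1, 0, 0, 0, -0.17, -0.48, 0, 1, 0, 0, 0, -0.17, -0.48, 0, 1, 0, 0, 0, -0.17, -0.48, 0, 1, 0, 0, 0, -0.17, -0.48, 0, 1, 0, 0, 0, -0.17, -0.48, 0, 1])

```text
time: 56.55
ee_pos: [0.5277, -0.1554, 0.1984]
tcp_rot: [0.73, 0.684, -0.001, -0.001]
contact_force: [-0.0, -0.7, -2.5]
opening: 0.0285
grasp_force: 59.5
```

Request:
step_arm(targets=[0, 0, 0, -0.19, -0.48, 0, 1, 0, 0, 0, -0.19, -0.48, 0, 1, 0, 0, 0, -0.13, -0.34, 0, 1, 0, 0, 0, -0.05, -0.12, 0, 1, 0, 0, 0, 0, 0, -0.1, 1, 0, 0, 0, 0, 0, -0.2, 1, 0, 0, 0, 0, 0, -0.3, 1, 0, 0, 0, 0, 0, -0.3, 1])

```text
time: 57.35
ee_pos: [0.5021, -0.2224, 0.1525]
tcp_rot: [0.728, 0.685, -0.0, -0.0]
contact_force: [0.3, -0.0, -2.6]
opening: 0.0286
grasp_force: 59.5
```

Request:
step_arm(targets=[0, 0, 0, 0, 0, -0.25, 1, 0, 0, 0, 0, 0, -0.25, 1, 0, 0, 0, 0, 0, -0.2, 1, 0, 0, 0, 0, 0, -0.1, 1, 0, 0, 0, 0, 0, -0.05, 1, 0, 0, 0, 0, 0, -0.03, 1, 0, 0, 0, 0, 0, -0.02, 1, 0, 0, 0, 0, 0, 0, 1])

```text
time: 58.15
ee_pos: [0.5024, -0.2238, 0.1101]
tcp_rot: [0.729, 0.684, 0.0, 0.0]
contact_force: [-2.1, 0.8, 4.0]
opening: 0.0286
grasp_force: 60.1
```

Request:
step_arm(targets=[0, 0, 0, 0, 0, 0, 0.3, 0, 0, 0, 0, 0, 0, 0.1, 0, 0, 0, 0, 0, 0, -0.2, 0, 0, 0, 0, 0, 0, -0.2, 0, 0, 0, 0, 0, 0.2, -0.2, 0, 0, 0, 0, 0, 0.4, -0.2, 0, 0, 0, 0, 0, 0.5, -0.2, 0, 0, 0, 0, 0, 0.5, -0.2])

```text
time: 58.95
ee_pos: [0.5019, -0.2237, 0.1908]
tcp_rot: [0.729, 0.684, -0.0, 0.0]
contact_force: [0.2, -0.0, -0.5]
opening: 0.0512
grasp_force: 0.0
```

Request:
step_arm(targets=[0, 0, 0, -0.05, -0.06, 0.4, -0.2, 0, 0, 0, -0.05, -0.06, 0.4, -0.2, 0, 0, 0, -0.05, -0.06, 0.4, -0.2, 0, 0, 0, -0.06, -0.07, 0.4, -0.2, 0, 0, 0, -0.06, -0.07, 0.4, -0.2, 0, 0, 0, -0.06, -0.07, 0.4, -0.2, 0, 0, 0, -0.06, -0.07, 0.4, -0.2, 0, 0, 0, -0.05, -0.05, 0.4, -0.2])

```text
time: 59.75
ee_pos: [0.4796, -0.2496, 0.3509]
tcp_rot: [0.729, 0.684, 0.0, 0.0]
contact_force: [0.0, 0.0, 0.1]
opening: 0.0514
grasp_force: 0.0
```

Run:
```python
from look import *
c,im,s=look("w10",3)
for l in("sample_jar","round_bottle","square_bottle","canister"):
  print(l,[(d["xy"],round(d["confidence"],2),onz(c,d["xy"],.006,True)[:2]) for d in mark_of(l,"wrist")])
a=cv2.imread("pics/scene0.png"); b=camera("scene")[:,:,::-1]
cv2.imwrite("pics/cmp.png",np.hstack([cv2.resize(im[90:290,180:380,::-1],(400,400)),cv2.resize(b[120:320,120:420][:,:,:],(400,400))]))
```

```text
59.9 [ 0.4802 -0.2498  0.3508] [0.7293 0.6841 0.0008 0.001 ] 0.05132774062957129
tcp px [278.6248 271.6791] px at z.141 [277.4377 190.5271]
sample_jar []
round_bottle [([434.2, 18.3], 0.62, array([0.7516, 0.0008])), ([291.6, 235.2], 0.58, array([ 0.4967, -0.3477])), ([279.1, 196.1], 0.35, array([ 0.481 , -0.2838]))]
square_bottle [([160.7, 158.0], 0.78, array([ 0.3011, -0.21  ])), ([208.9, 68.9], 0.64, array([ 0.3888, -0.0816])), ([289.1, 157.0], 0.56, array([ 0.4996, -0.2251]))]
canister [([248.5, 196.0], 0.71, array([ 0.4343, -0.2805]))]
```

View pics/cmp.png

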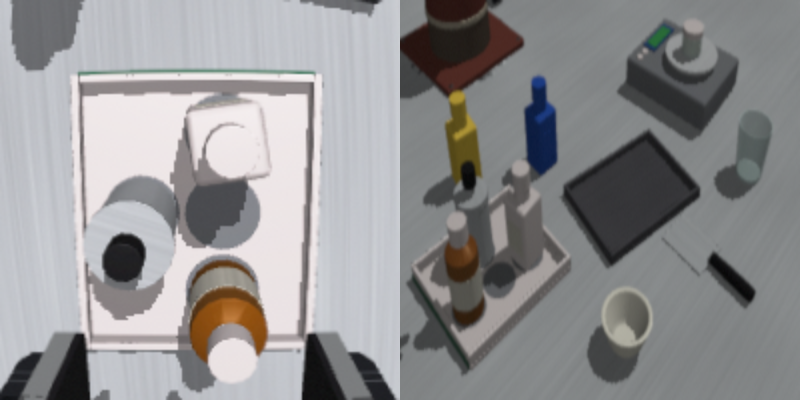

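The left panel (wrist view) shows all three containers back on their places, with the jar's place empty. The right panel (scene view) shows the jar on the pan and the bystanders undisturbed.

```bash
python3 -c "
from plant import job
print(job.finish_job())"
```

```text
the job is handed in; nothing more can be done
None
```

The job is handed in at about 60 s: the jar stands mid-pan, and each tall container is back upright on its own place (gripper within about 1 mm of its pick-up point); the beaker, mortar and spatula were not touched.

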